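# Hang up the scoop and close the double-lidded coffee tin

## Robot

A 6-joint arm with a two-finger parallel gripper is mounted at the origin on a cart in front of the work surface, level with it; the furniture and walls round the work are solid. World frame = base frame: x ahead of the robot, y to its left, z up, the work surface at z = 0. Lengths are in m, angles in rad, forces in N, time in s.
With the tool pointing down it reaches from about 0.225 to 0.875 m from the base axis. Payload 3.4 kg.
Tool frame: the origin (TCP) lies on the centre line of the jaws, within the pads' length; the fingertips stand 22 mm ahead of it and the grasp point (between the pads) lies 3 mm ahead of it; z points along the fingers, y is the line along which they close (so a half turn about z gives the same grasp; the last joint's range is limited). The gripper opens to 85 mm and grips with 20 to 120 N. Pads are 22 mm wide; open, the fingers measure 114 mm over their backs; the gripper's body (76 mm by 85 mm) begins 54 mm behind the grasp point. The pads swing forward as they close: fully open they stand 13 mm farther back than shut.
Start: joints at [-1.279, 0.276, 1.505, -0, 1.361, -0.121], TCP at [0.231, -0.527, 0.253] pointing down, gripper open.
Joint ranges: [-2.89, 2.89], [-0.75, 2.08], [0.22, 2.7], [-1.18, 4.32], [0.11, 2.71], [-2.7, 2.7]. Speed limits (rad/s): [2.57, 2.57, 3.14, 3.14, 3.14, 3.14].

## Interface

Orientations are given as a unit quaternion [w, x, y, z].
In Python, from rig import readout, optics, ticket gives the robot as it stands. The module is installed in compiled form; this text tells all that it offers.
- The arm moves only by the shell command python3 -m handwheel 'ROWS' [OPENING] [FORCE]. ROWS is rows parted by semicolons, their numbers by spaces, 1 to 5 of them, each of 4 numbers: dx, dy, dz in m, then a turn about the tool's z in rad; each row shifts and turns the commanded pose from where the row before left it, along the tool's axes as they then stand; what a row does not reach is not made up. A row lasts 1/12 s, in which the tool goes at most 0.0417 m and 0.125 rad, less where a joint would pass 70% of its speed; a pose out of reach is approached as far as the arm can. OPENING is the finger opening in m, set as the command begins (- or left out keeps the last). The fingers move at their own pace and stop on an object; FORCE is the grip in N (left out, the last holds). Time passes only in rows, so rows that do not move let the fingers close. It prints the time, the measured TCP pose, the force, the opening and the grip force at its end.
- readout.get_state(): the state, without advancing time (a new reading comes with each control period).
- optics.get_image(name): name is "side" or "top"; returns a dict with "img" (480x640x3 uint8, red, green, blue), "camera_matrix" (3x3 intrinsics, pixels), "k1" (the pictures are not rectified: a ray, as slopes to the right and down, at radius r is drawn at 1 + k1 r^2 times it, then the intrinsics apply), "T" (4x4, takes a point from camera to world coordinates). Camera axes: x right, y down, z forward; pixel columns grow to the right and rows downward; lengths in m; the calibration is good to about 2 mm. A picture is of the moment at which its call begins. There is no depth.
- ticket.sign_off(): hands the job in; it is judged then, once.
The state is a dict: "clock": time; "qpos": joint angles; "qd": joint speeds; "effort": joint torques, N m; "position": TCP position; "ee_rot": TCP orientation; "contact_force": force on the tool from outside, world axes, zero at the start; "moment": the same for the moment, N m; "width": finger opening in m; "gripper_force": force on a finger pad.
Only numpy, scipy, OpenCV 4.12 (cv2) and the standard library are available. Lean on these libraries where they do the work, as an engineer would, in place of code of your own. Each camera call takes 0.05 s, during which the arm holds its last target. There are 200 camera calls.

## Task

The coffee scoop lies across the mouth of the open green tin: pick it up and hang it by the ring at the end of its handle on the hook of the stand, then let go. Next lift the two nested lids together by the wooden knob, set them gently on the tin so that the inner lid sits fully in the mouth, and let go. Then grasp the green outer lid by its collar and lift it off alone, leaving the brass inner lid seated; finish while still holding the outer lid level, with all of it higher than the wooden knob, and do not disturb the other things on the worktop.

Things in the scene. Friction and masses are not known exactly. Their poses are not given: they have to be found in the camera images.
- coffee_tin: Open round green coffee tin with a brass band, fixed to the worktop, 88 mm outside, mouth 82 mm inside, 90 mm high. Origin at the centre of its underside, z up; its rim is at z = 90 mm.
- scoop: Scoop, 60 g, at first level across the tin's rim, ring and bowl overhanging. Wooden handle 100 mm long (x), 10 wide (y), 12 high (z). Origin: middle of the handle's underside (on the rim at first); balance point 10 to 20 mm from it toward the bowl; x points to the ring, z up. Steel bowl 42 mm across, centre x = -74 mm, z = -10 to 16 mm, outermost point x = -95 mm.
- scoop_eye (a point): Centre of the steel ring at the scoop handle's end, 70 mm from the scoop's origin along +x and 6 mm up; hole 24 mm, ring 33 mm outside, 5 mm thick, its plane level when the scoop lies flat.
- hook_stand: Fixed stand: dark wooden foot 100 mm across, 14 mm thick; upright steel rod 12 mm thick with a wooden ball, top at 223 mm. A hook of 8 mm wire goes from the rod 86 mm along the stand's -x at 200 mm height, then turns straight up. Origin: centre of the foot's underside, z up.
- hook_tip (a point): Top end of the upturned hook, 232 mm above the worktop, 86 mm from the rod along the stand's -x. A ring lowered over it from above, with the scoop's handle pointing away from the rod (scoop x along stand x), swings down when let go and hangs, anywhere along the wire.
- inner_lid: Brass inner lid, about 160 g, on the worktop at first, nested in the outer lid. Plug 77 mm across, 12 mm deep, bevelled (5 mm play in the tin's mouth); flange 92 mm across, z = 12 to 15 mm, comes to rest on the tin's rim; thin stem; wooden knob 18 mm across, z = 40 to 70 mm. Origin: centre of the plug's underside, z up; seated, 78 mm above the tin's origin.
- outer_lid: Green outer lid, about 120 g, lies loose on the inner lid's flange and is carried along by it. Ring-shaped cap 103 mm across, round collar in the middle 56 mm outside, 49 inside, the knob standing out of it. Origin: centre of the skirt's lower edge, z up; plate's top z = 14 mm, collar 14 to 36, knob 36 to 66 when nested (origin 4 mm above the inner lid's). Skirt reaches 8 mm down round the tin.
- mug_b: Bystander, to be left alone: cream mug with a yellow band, 90x129x94 mm. Origin at its underside.
- butter: Bystander, to be left alone: yellow and green butter packet, 73x102x37 mm. Origin at its underside.
- tomato_tin: Bystander, to be left alone: food tin, 58 mm across, 72 mm high. Origin at its underside.
- jam: Bystander, to be left alone: jam jar with a grey lid, 61 mm across, 90 mm high. Origin at its underside.
- spice_a: Bystander, to be left alone: spice jar with a red cap, 45 mm across, 106 mm high. Origin at its underside.
- egg_timer: Bystander, to be left alone: red and white egg timer, 60 mm across, 46 mm high. Origin at its underside.
There are look-alikes about, which are no part of the job. Several things look just like the outer_lid: the one meant starts nearest to the robot's base.

How it is judged:
By the outcome, as a careful person would: the job done as asked, in the order asked, and still so for the second after the job is handed in, while the arm keeps its last pose, push and grip.
It also fails if it takes over 67 s, if anything falls off the work surface, if the arm or the gripper's body presses on something with over 40 N, if the wrist force passes 120 N, or if a joint passes its speed limit or range.

## Working session

There is one attempt and no reset: what is moved stays moved. The work goes in short steps, Python scripts to look and compute and a shell command to move; the robot and the scene stay as the last step left them, time stands still between calls to the robot, and variables do not carry over. Pictures are saved under pics/ and viewed, at most 10 in all, crops included, and the job is handed in when it is done.

```bash
mkdir -p pics; cat > h.py <<'E'
import numpy as np, cv2
from rig import readout, optics, ticket
def snap(n,f=None):
    d=optics.get_image(n)
    if f: cv2.imwrite('pics/'+f,cv2.cvtColor(d['img'],cv2.COLOR_RGB2BGR))
    np.save(f'{n}.npy',d,allow_pickle=True)
    return d
def load(n): return np.load(f'{n}.npy',allow_pickle=True).item()
def ray(d,u,v):
    K=np.array(d['camera_matrix']);T=np.array(d['T'])
    p=np.array([[[u,v]]],float)
    q=cv2.undistortPoints(p,K,np.array([d['k1'],0,0,0.]))[0,0]
    return T[:3,3],T[:3,:3]@np.array([q[0],q[1],1])
def plane(d,u,v,z):
    o,r=ray(d,u,v); return o+r*(z-o[2])/r[2]
def proj(d,P):
    T=np.array(d['T']);K=np.array(d['camera_matrix'])
    c=(np.array(P)-T[:3,3])@T[:3,:3]; s=c[:2]/c[2]; s=s*(1+d['k1']*(s@s))
    return K[:2,:2]@s+K[:2,2]
def tri(a,ua,b,ub):
    (o,r),(p,s)=ray(a,*ua),ray(b,*ub); r=r/np.linalg.norm(r);s=s/np.linalg.norm(s)
    t=np.linalg.lstsq(np.c_[r,-s],p-o,rcond=None)[0]; A=o+r*t[0];B=p+s*t[1]
    return (A+B)/2,np.linalg.norm(A-B)
E
python3 - <<'E'
from h import *
for n in('side','top'):
    d=snap(n,n+'0.png');print(n,np.round(d['T'],3).tolist(),d['camera_matrix'],d['k1'])
print(readout.get_state())
E
```

```text
side [[-0.877, -0.325, 0.353, -0.049], [-0.479, 0.571, -0.666, 1.025], [0.016, -0.754, -0.657, 1.249], [0.0, 0.0, 0.0, 1.0]] [[513.76742062   0.         315.30237804]
 [  0.         513.76742062 240.05706784]
 [  0.           0.           1.        ]] -0.10103416795416861
top [[0.069, -0.784, 0.617, -0.725], [-0.998, -0.044, 0.055, -0.21], [-0.016, -0.619, -0.785, 1.777], [0.0, 0.0, 0.0, 1.0]] [[500.55005532   0.         323.95363862]
 [  0.         500.55005532 234.37090025]
 [  0.           0.           1.        ]] -0.06310372826599733
{'clock': 0.1, 'qpos': array([-1.27899502e+00,  2.76525894e-01,  1.50599526e+00, -1.95092978e-07,
        1.36068597e+00, -1.21005941e-01]), 'qd': array([ 2.62487952e-04,  3.55250798e-04, -3.46920819e-03,  9.50341147e-05,
        1.94771710e-04,  7.88125007e-04]), 'effort': array([ 1.69464205e-03, -4.17700660e+01, -2.46405798e+01,  3.67054133e-05,
        5.85437694e-03, -3.66743393e-06]), 'position': array([ 0.23054863, -0.52629276,  0.25253401]), 'ee_rot': array([-8.04288086e-04,  9.78773965e-01,  2.04941146e-01, -6.89475276e-05]), 'contact_force': array([-0.77762901,  0.1156183 ,  0.88026942]), 'moment': array([-0.03236046,  0.04628769, -0.02894934]), 'gripper_force': 0.0, 'width': 0.08538196588749797}
```

View pics/side0.png

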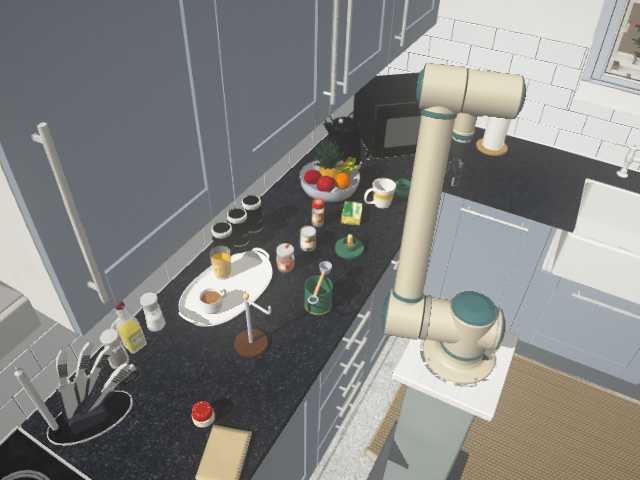

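View pics/top0.png

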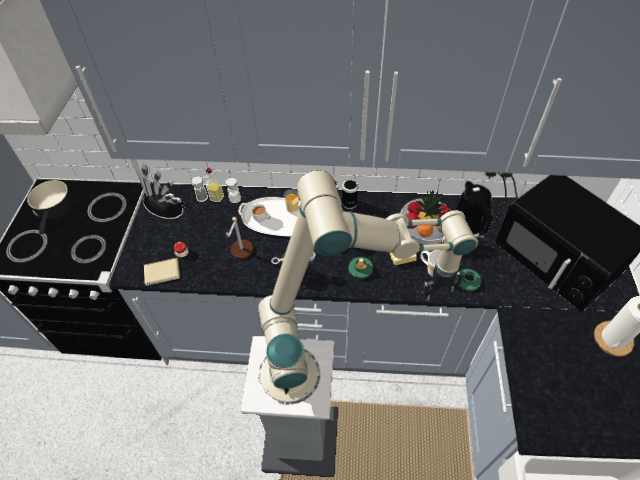

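Side view: stand foot (251,343), hook (268,310), tin (318,295) with scoop, nested lids (349,247), look-alike (403,187). Top view: stand (240,240), lids (361,268), and the arm hides the tin. I'll zoom both.

```bash
python3 - <<'E'
from h import *
s=cv2.imread('pics/side0.png');t=cv2.imread('pics/top0.png')
a=cv2.resize(s[225:365,220:380],None,fx=5,fy=4.28,interpolation=2)
a=cv2.resize(s[225:345,225:385],(800,600),interpolation=2)
cv2.imwrite('pics/c1.png',a)
b=cv2.resize(t[205:295,220:380],(800,450),interpolation=2);cv2.imwrite('pics/c2.png',b)
d=load('side')
for n,u,v,z in[('foot',251,343,.007),('tinrim',318,280,.09),('lid',349,247,.018),('lid2',403,187,.018)]:print(n,plane(d,u,v,z))
d=load('top')
for n,u,v,z in[('foot',241,250,.014),('lid',361,268,.018),('lid2',469,280,.018)]:print(n,plane(d,u,v,z))
E
```

```text
foot [0.55959574 0.27285078 0.007     ]
tinrim [0.47339678 0.01325804 0.09      ]
lid [ 0.48778005 -0.2506167   0.018     ]
lid2 [ 0.4548438  -0.70134187  0.018     ]
foot [0.55240668 0.27293346 0.014     ]
lid [ 0.48449756 -0.25551296  0.018     ]
lid2 [ 0.44905275 -0.70738505  0.018     ]
```

View pics/c1.png

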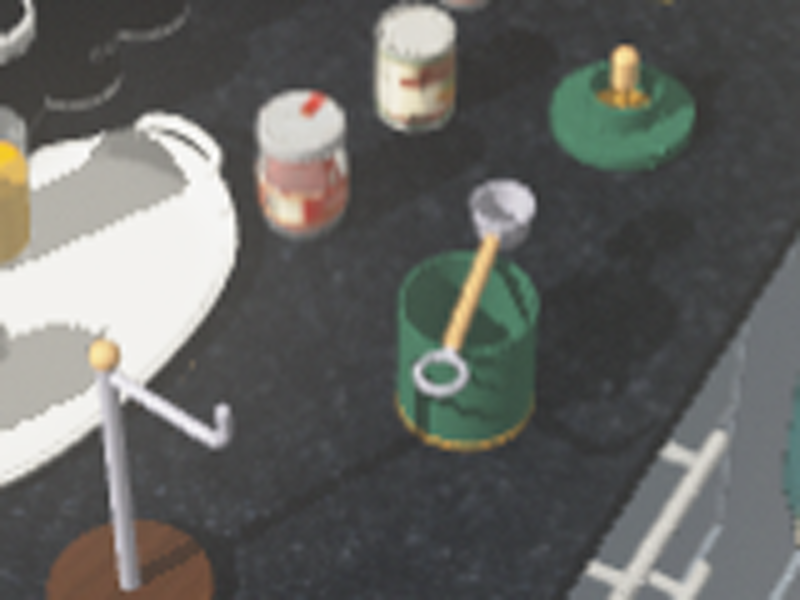

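View pics/c2.png

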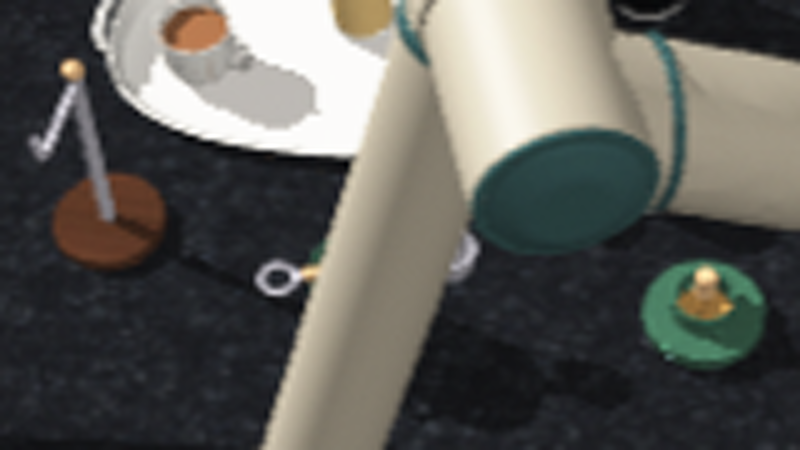

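Crops show the ring at side (313,299) / top (275,260), bowl rim at side (325,266), hook tip at side (269.5,306), and ball at side (245,296) / top (234,218). I'll refine these with masks.

```bash
cat >> h.py <<'E'
def mask(d,cond,box):
    x0,y0,x1,y1=box; im=d['img'][y0:y1,x0:x1]
    hsv=cv2.cvtColor(np.ascontiguousarray(im),cv2.COLOR_RGB2HSV).astype(int)
    m=cond(hsv[...,0],hsv[...,1],hsv[...,2]).astype(np.uint8)
    n,l,st,c=cv2.connectedComponentsWithStats(m,connectivity=8)
    if n<2: return None
    k=1+np.argmax(st[1:,4]); ys,xs=np.nonzero(l==k)
    return np.c_[xs+x0,ys+y0].astype(float)
E
python3 - <<'E'
from h import *
s,t=load('side'),load('top')
steel=lambda h,a,v:(a<70)&(v>110)
wood=lambda h,a,v:(h>8)&(h<25)&(a>80)&(v>120)
green=lambda h,a,v:(h>60)&(h<90)&(a>100)&(v>45)
def rep(n,p): 
    mid=(p.min(0)+p.max(0))/2; print(n,len(p),p.min(0),p.max(0),'mid',mid,'cen',p.mean(0).round(2)); return p
rs=rep('ring s',mask(s,steel,(304,293,322,306))); rt=rep('ring t',mask(t,steel,(268,253,282,267)))
print(tri(s,(rs.min(0)+rs.max(0))/2,t,(rt.min(0)+rt.max(0))/2))
hs=rep('handle s',mask(s,wood,(308,268,328,298)))
bs=rep('bowl s',mask(s,steel,(315,258,336,278)))
b1=rep('ball s',mask(s,wood,(240,288,252,302)));b2=rep('ball t',mask(t,wood,(230,212,240,224)))
print(tri(s,b1.mean(0),t,b2.mean(0)))
k1=rep('knob s',mask(s,wood,(344,230,356,244)));k2=rep('knob t',mask(t,wood,(352,255,370,264)))
l1=rep('lid s',mask(s,green,(330,232,370,262)));l2=rep('lid t',mask(t,green,(340,250,380,285)))
f=rep('foot s',mask(s,lambda h,a,v:(h<15)&(a>80)&(v>40),(230,320,275,360)));
for nm,d,b in(('s',s,(255,296,276,318)),('t',t,(222,216,236,240))):
    x0,y0,x1,y1=b; print(nm); print(d['img'][y0:y1,x0:x1].mean(2).astype(int))
E
```

```text
ring s 81 [307. 293.] [318. 304.] mid [312.5 298.5] cen [312.58 298.89]
ring t 33 [271. 257.] [280. 263.] mid [275.5 260. ] cen [275.24 260.06]
(array([0.44693358, 0.09823605, 0.09982311]), np.float64(0.001351642307622025))
handle s 85 [314. 272.] [324. 294.] mid [319. 283.] cen [318.76 283.26]
bowl s 131 [319. 261.] [331. 273.] mid [325. 267.] cen [324.9  266.37]
ball s 26 [243. 293.] [248. 298.] mid [245.5 295.5] cen [245.23 295.62]
ball t 15 [232. 217.] [236. 220.] mid [234.  218.5] cen [234.07 218.53]
(array([0.56130882, 0.27348461, 0.21683106]), np.float64(0.002135720648932218))
knob s 53 [346. 234.] [352. 243.] mid [349.  238.5] cen [349.15 238.68]
knob t 21 [358. 259.] [363. 263.] mid [360.5 261. ] cen [360.62 261.33]Traceback (most recent call last):
  File "<stdin>", line 15, in <module>
  File "<stdin>", line 7, in rep
AttributeError: 'NoneType' object has no attribute 'min'
```

```bash
python3 - <<'E'
from h import *
np.set_printoptions(linewidth=200,precision=4,suppress=True)
s,t=load('side'),load('top')
print(cv2.cvtColor(s['img'][250:252,338:360].copy(),cv2.COLOR_RGB2HSV)[0,::4],cv2.cvtColor(t['img'][270:272,352:372].copy(),cv2.COLOR_RGB2HSV)[0,::4])
green=lambda h,a,v:(h>60)&(h<95)&(a>80)&(v>35)
for n,d,b in(('lid s',s,(330,232,370,262)),('lid t',t,(340,250,380,285)),('tin s',s,(295,262,340,318))):
    p=mask(d,green,b); print(n,len(p),p.min(0),p.max(0),p.mean(0)); 
    print(plane(d,*((p.min(0)+p.max(0))/2),.018), plane(d,*p.mean(0),.012))
for nm,d,b in(('s',s,(258,300,276,318)),('t',t,(224,218,236,240))):
    x0,y0,x1,y1=b; print(nm); print(d['img'][y0:y1,x0:x1].mean(2).astype(int))
h=np.array([318.76,283.26]);print('handle mid',plane(s,*h,.102),'ring',plane(s,312.5,299,.0985),'ring t',plane(t,275.5,260.3,.0985),'bowl',plane(s,325.,266.5,.103))
print('tip',plane(s,269.2,306.0,.230),plane(s,269.2,307,.228))
rod=np.array([.5613,.2735]); 
for a in np.arange(0,6.3,.3):
    P=[*(rod+.086*np.array([np.cos(a),np.sin(a)])),.230]; print(round(a,1),P[:2],proj(s,P),proj(t,P))
E
```

```text
[[ 73  93 135]
 [ 73  96 133]
 [ 74  92 127]
 [ 72  85 105]
 [ 71  74  93]
 [ 73  91 134]] [[ 74 106 130]
 [ 74 104  91]
 [ 74  99  67]
 [ 73 100  74]
 [ 73 102  75]]
lid s 291 [335. 238.] [363. 257.] [346.6667 249.9725]
[ 0.4866 -0.2482  0.018 ] [ 0.4907 -0.2382  0.012 ]
lid t 337 [348. 257.] [372. 278.] [360.3353 268.2552]
[ 0.4868 -0.2512  0.018 ] [ 0.4871 -0.2529  0.012 ]
tin s 90 [321. 278.] [331. 292.] [326.4667 285.3   ]
[ 0.4717 -0.0423  0.018 ] [ 0.4722 -0.047   0.012 ]
s
[[ 73  74  79  84  78  75  77  77  75  76  76  74  76  77  75  75  74  73]
 [ 73  73  83  84  79  78  78  77  77  77  77  75  74  74  76  75  74  75]
 [ 75  76  81  80  78  78  76  74  78  77  79  77  73  74  79  74  74  74]
 [ 80  79  77  78  77  74  74  74  76  78  77  76  73  75  78  75  75  77]
 [ 77  79  77  76  75  74  75  75  78  78  76  74  72  75  73  75  79  75]
 [167  96  83  76  75  75  76  78  78  78  80 108  82  73  73  73  74  75]
 [224 195 130  87  79  80  78  80  81  88 165 205 158  77  74  72  72  71]
 [237 237 212 181 100  82  79  79  76  88 193 222 173  82  72  71  71  71]
 [192 233 238 
[... 3607 characters left out ...]
)] [272.5913 280.2895] [249.9906 225.4967]
4.5 [np.float64(0.5431715612489529), np.float64(0.18943240988080168)] [267.0511 275.2263] [253.1685 220.9923]
4.8 [np.float64(0.5688249125757924), np.float64(0.18782984364011773)] [259.6846 271.6872] [254.5415 216.171 ]
5.1 [np.float64(0.5938060858733163), np.float64(0.19387993731981504)] [251.1131 269.9199] [254.0266 211.4719]
5.4 [np.float64(0.6158835873310665), np.float64(0.2070422540701851)] [242.0196 270.0432] [251.7113 207.3035]
5.7 [np.float64(0.6330852994961678), np.float64(0.22614104333660318)] [233.1149 272.0484] [247.831  204.0125]
6.0 [np.float64(0.6438746446519314), np.float64(0.2494702671548924)] [225.1056 275.7992] [242.7393 201.8614]
```

```bash
cat >> h.py <<'E'
def tool():
    s=readout.get_state(); w,x,y,z=s['ee_rot']
    from scipy.spatial.transform import Rotation as R
    return s,np.array(s['position']),R.from_quat([x,y,z,w]).as_matrix()
def delta(P,theta=None):
    s,p,M=tool(); th=np.arctan2(M[1,0],M[0,0]); t=0 if theta is None else -(theta-th)
    print('pos',p.round(4),'theta',th.round(4),'tilt',M[:,2].round(3),'| d tool',(M.T@(np.array(P)-p)).round(4),'turn',round(t,3),'| F',np.round(s['contact_force'],2),'w',round(s['width'],4),'t',round(s['clock'],2))
E
python3 - <<'E'
from h import *
np.set_printoptions(linewidth=200,precision=4,suppress=True)
s,t=load('side'),load('top')
green=lambda h,a,v:(h>60)&(h<95)&(a>60)&(v>25)
x0,y0,x1,y1=295,262,345,320
hsv=cv2.cvtColor(s['img'][y0:y1,x0:x1].copy(),cv2.COLOR_RGB2HSV).astype(int)
m=green(hsv[...,0],hsv[...,1],hsv[...,2])
for r in range(0,y1-y0,3):
    c=np.nonzero(m[r])[0]
    if len(c): print(r+y0,c.min()+x0,c.max()+x0)
c=np.array([.4734,.0132])
for c in([.4734,.0132],[.4734,.003],[.465,.008]):
    a=np.arange(0,6.28,.05)
    for z in(.09,.0):
        q=np.array([proj(s,[c[0]+.044*np.cos(k),c[1]+.044*np.sin(k),z]) for k in a]); print(c,z,q.min(0),q.max(0))
u=np.array([-.209,.978])
for x in(0,-10,-15): print(x,np.array([.4465,.0988])-(.07-x/1000)*u)
delta([.463,.018,.2],1.78)
E
```

```text
277 310 318
280 306 330
283 305 331
286 305 332
289 305 331
292 305 331
295 305 331
298 305 331
301 305 331
304 305 330
307 306 328
310 310 326
[0.4734, 0.0132] 0.09 [304.0648 270.2198] [331.9437 290.1566]
[0.4734, 0.0132] 0.0 [304.0419 289.4934] [330.9192 309.4457]
[0.4734, 0.003] 0.09 [305.6547 268.2961] [333.4189 288.0714]
[0.4734, 0.003] 0.0 [305.5747 287.5628] [332.3462 307.3611]
[0.465, 0.008] 0.09 [307.1933 270.1371] [335.0636 290.064 ]
[0.465, 0.008] 0.0 [307.0581 289.4079] [333.9275 309.3506]
0 [0.4611 0.0303]
-10 [0.4632 0.0206]
-15 [0.4643 0.0157]
pos [ 0.2305 -0.5263  0.2525] theta 0.4128 tilt [-0.     0.002 -1.   ] | d tool [ 0.4313 -0.4052  0.0533] turn -1.367 | F [-0.78  0.12  0.88] w 0.0854 t 0.1
```

```bash
H="python3 -m handwheel"; 
python3 -m handwheel '0.0288 -0.027 0 0;0.0288 -0.027 0 0;0.0288 -0.027 0 0;0.0288 -0.027 0 0;0.0288 -0.027 0 0' 0.030
python3 -m handwheel '0.0288 -0.027 0 0;0.0288 -0.027 0 0;0.0288 -0.027 0 0;0.0288 -0.027 0 0;0.0288 -0.027 0 0'
python3 -m handwheel '0.0288 -0.027 0 0;0.0288 -0.027 0 0;0.0288 -0.027 0 0;0.0288 -0.027 0 0;0 0 0 -0.122'
python3 -m handwheel '0 0 0 -0.122;0 0 0 -0.122;0 0 0 -0.122;0 0 0 -0.122;0 0 0 -0.122'
python3 -m handwheel '0 0 0 -0.122;0 0 0 -0.122;0 0 0 -0.122;0 0 0 -0.122;0 0 0 -0.122'
python3 - <<'E'
from h import *
delta([.4639,.0177,.2],1.78)
snap('side','side1.png');snap('top','top1.png')
a=cv2.imread('pics/side1.png')[220:340,240:400];b=cv2.imread('pics/top1.png')[200:300,220:380]
cv2.imwrite('pics/c3.png',np.vstack([cv2.resize(a,(480,360),interpolation=2),cv2.resize(b,(480,240),interpolation=2)]))
E
```

```text
clock: 0.52
position: [0.3085, -0.3434, 0.2528]
ee_rot: [-0.0, 0.979, 0.204, -0.0]
contact_force: [1.1, -0.2, 1.1]
width: 0.03
gripper_force: 0.0
clock: 0.93
position: [0.3862, -0.1619, 0.2532]
ee_rot: [-0.0, 0.979, 0.205, -0.0]
contact_force: [0.2, -0.4, -0.6]
width: 0.0302
gripper_force: 0.0
clock: 1.35
position: [0.4502, -0.0124, 0.2531]
ee_rot: [-0.002, 0.964, 0.268, 0.001]
contact_force: [0.0, -0.7, -0.3]
width: 0.0298
gripper_force: 0.0
clock: 1.77
position: [0.448, -0.0185, 0.2529]
ee_rot: [-0.0, 0.839, 0.544, -0.0]
contact_force: [0.2, -0.8, 0.3]
width: 0.03
gripper_force: 0.0
clock: 2.18
position: [0.448, -0.0187, 0.2529]
ee_rot: [-0.0, 0.637, 0.771, -0.0]
contact_force: [-0.5, -0.9, 1.0]
width: 0.0296
gripper_force: 0.0
pos [ 0.448  -0.0187  0.2529] theta 1.7608 tilt [-0.001  0.    -1.   ] | d tool [0.0327 0.0225 0.0529] turn -0.019 | F [-0.53 -0.88  0.97] w 0.0296 t 2.18
```

View pics/c3.png

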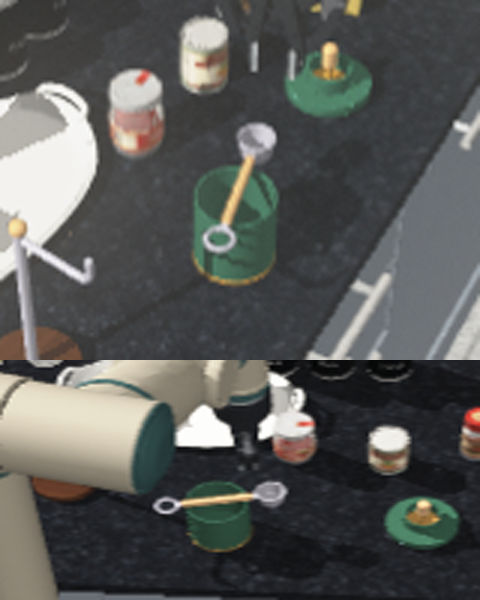

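Scoop and tin are now visible in both views: top ring near (275,260), bowl (309,254), tin (292,270). Measuring.

```bash
python3 - <<'E'
from h import *
np.set_printoptions(linewidth=200,precision=4,suppress=True)
s,t=load('side'),load('top')
green=lambda h,a,v:(h>60)&(h<95)&(a>60)&(v>25)
def ext(d,b):
    x0,y0,x1,y1=b;hsv=cv2.cvtColor(d['img'][y0:y1,x0:x1].copy(),cv2.COLOR_RGB2HSV).astype(int)
    m=green(hsv[...,0],hsv[...,1],hsv[...,2]); ys,xs=np.nonzero(m)
    return xs.min()+x0,xs.max()+x0,ys.min()+y0,ys.max()+y0
et,es=ext(t,(274,252,306,285)),ext(s,(295,272,345,320))
print('tin t',et,'s',es)
from scipy.optimize import least_squares
a=np.arange(0,6.28,.03)
def sil(d,c): 
    q=np.array([proj(d,[c[0]+.044*np.cos(k),c[1]+.044*np.sin(k),z]) for k in a for z in(0.006,.09)]);return q[:,0].min(),q[:,0].max(),q[:,1].max()
print('model t',sil(t,(.4616,.0329)),'s',sil(s,(.4616,.0329)))
wood=lambda h,a,v:(h>8)&(h<25)&(a>70)&(v>100)
steel=lambda h,a,v:(a<70)&(v>110)
mid=lambda p:(p.min(0)+p.max(0))/2
hs=mask(s,wood,(308,268,328,298));ht=mask(t,wood,(279,248,306,262))
print('handle tri',tri(s,mid(hs),t,mid(ht)),mid(hs),mid(ht),ht.min(0),ht.max(0))
vx,vy,x,y=cv2.fitLine(ht.astype(np.float32),2,0,.01,.01).ravel()
A=plane(t,x-8*vx,y-8*vy,.101);B=plane(t,x+8*vx,y+8*vy,.101);C=plane(t,x,y,.101)
print('top line',C,np.arctan2(*(A-B)[1::-1]))
vx,vy,x,y=cv2.fitLine(hs.astype(np.float32),2,0,.01,.01).ravel()
A=plane(s,x-8*vx,y-8*vy,.1005);B=plane(s,x+8*vx,y+8*vy,.1005);C=plane(s,x,y,.1005)
print('side line',C,np.arctan2(*(A-B)[1::-1]))
for n,bs,bt in(('ring',(304,294,322,308),(268,253,279,267)),('bowl',(315,258,336,278),(303,245,318,263))):
    p,q=mask(s,steel,bs),mask(t,steel,bt);print(n,p.min(0),p.max(0),q.min(0),q.max(0),tri(s,mid(p),t,mid(q)))
E
```

```text
tin t (np.int64(282), np.int64(303), np.int64(252), np.int64(278)) s (np.int64(304), np.int64(332), np.int64(275), np.int64(312))
model t (np.float64(281.1543285354774), np.float64(303.39776778305475), np.float64(279.4539424744827)) s (np.float64(304.20791784799314), np.float64(332.4118357340102), np.float64(313.66850231019646))
handle tri (array([0.4602, 0.0334, 0.1029]), np.float64(0.002908641624233893)) [319. 283.] [291.5 257.5] [280. 255.] [303. 260.]
top line [0.4618 0.0311 0.101 ] 1.7769163437288364
side line [0.4599 0.0335 0.1005] 1.790874176400687
ring [307. 294.] [318. 304.] [271. 257.] [278. 263.] (array([0.445 , 0.1019, 0.1022]), np.float64(0.0014402031661167032))
bowl [319. 261.] [331. 273.] [304. 251.] [315. 260.] (array([ 0.477 , -0.0397,  0.1012]), np.float64(0.0008544636946480337))
```

```bash
python3 - <<'E'
from h import *
delta([.4637,.0193,.099],1.782)
E
```

```text
pos [ 0.4481 -0.0187  0.2529] theta 1.7545 tilt [-0.001  0.    -1.   ] | d tool [0.0344 0.0224 0.1539] turn -0.028 | F [-0.57 -0.38  0.62] w 0.0301 t 2.28
```

```bash

python3 -m handwheel '0.0172 0.0112 0.03 0;0.0172 0.0112 0.03 -0.028;0 0 0.02 0;0 0 0.02 0;0 0 0.015 0' 0.030
python3 -m handwheel '0 0 0.015 0;0 0 0.012 0;0 0 0.008 0;0 0 0.0039 0;0 0 0 0'
python3 -c "
from h import *
delta([.4637,.0193,.099],1.782)"
```

```text
clock: 2.7
position: [0.4631, 0.0197, 0.1364]
ee_rot: [-0.001, 0.629, 0.777, -0.001]
contact_force: [0.2, 0.5, -0.1]
width: 0.0298
gripper_force: 0.0
clock: 3.12
position: [0.4637, 0.0192, 0.0987]
ee_rot: [-0.001, 0.629, 0.778, -0.0]
contact_force: [0.0, 0.2, -0.5]
width: 0.03
gripper_force: 0.0
pos [0.4637 0.0192 0.0987] theta 1.7814 tilt [-0.002  0.    -1.   ] | d tool [ 0.0001  0.0001 -0.0003] turn -0.001 | F [ 0.01  0.23 -0.47] w 0.03 t 3.12
```

```bash

python3 -m handwheel '0 0 0 0;0 0 0 0;0 0 0 0;0 0 0 0;0 0 0 0' 0.0 40
python3 -m handwheel '0 0 -0.01 0;0 0 -0.02 0;0 0 -0.03 0;0 0 -0.03 0;0 0 -0.03 0'
python3 -m handwheel '0 0 -0.03 0;0 0 -0.03 0;0 0 -0.02 0;0 0 0 0;0 0 0 0'
python3 - <<'E'
from h import *
np.set_printoptions(linewidth=200,precision=4,suppress=True)
s,t=load('side'),load('top')
print(tri(s,(269.1,306.2),t,(226.4,232.4)))
print(plane(s,269.1,306.2,.231),plane(t,226.4,232.4,.231))
delta([.4637,.0193,.3],1.782)
snap('side','s2.png');snap('top','t2.png')
a=cv2.imread('pics/s2.png')[180:340,220:380];b=cv2.imread('pics/t2.png')[180:300,220:380]
cv2.imwrite('pics/c4.png',np.hstack([cv2.resize(a,(400,400),interpolation=2),cv2.copyMakeBorder(cv2.resize(b,(400,300),interpolation=2),0,100,0,0,0)]))
E
```

```text
clock: 3.53
position: [0.4647, 0.0191, 0.1]
ee_rot: [0.001, 0.628, 0.778, 0.0]
contact_force: [-0.3, -0.3, 1.7]
width: 0.0096
gripper_force: 41.6
clock: 3.95
position: [0.4636, 0.0193, 0.2206]
ee_rot: [-0.0, 0.628, 0.778, -0.0]
contact_force: [0.1, 0.1, -1.4]
width: 0.0093
gripper_force: 41.2
clock: 4.37
position: [0.4644, 0.0192, 0.3002]
ee_rot: [0.001, 0.628, 0.778, 0.001]
contact_force: [-0.2, -0.9, -1.5]
width: 0.009
gripper_force: 41.3
(array([0.4753, 0.286 , 0.2334]), np.float64(0.0013613135416789743))
[0.4758 0.2846 0.231 ] [0.478  0.2868 0.231 ]
pos [0.4644 0.0192 0.3002] theta 1.7828 tilt [ 0.002 -0.    -1.   ] | d tool [ 0.0003 -0.0006  0.0002] turn 0.001 | F [-0.2  -0.95 -1.52] w 0.009 t 4.37
```

View pics/c4.png

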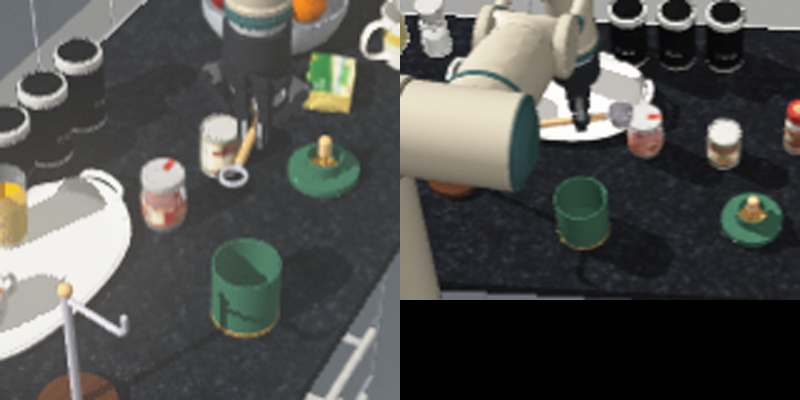

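Scoop is held level (ring at side (313,250)), tin clear in both views. I'll check the ring position and tin.

```bash
python3 - <<'E'
from h import *
np.set_printoptions(linewidth=200,precision=4,suppress=True)
s,t=load('side'),load('top')
steel=lambda h,a,v:(a<70)&(v>110)
green=lambda h,a,v:(h>60)&(h<95)&(a>60)&(v>25)
p=mask(s,steel,(306,243,320,257));print('ring',p.min(0),p.max(0),plane(s,*((p.min(0)+p.max(0))/2),.2985),'pred',proj(s,[.447,.1004,.2985]))
from scipy.optimize import least_squares
a=np.arange(0,6.28,.03)
def sil(d,c): 
    q=np.array([proj(d,[c[0]+.044*np.cos(k),c[1]+.044*np.sin(k),z]) for k in a for z in(0.006,.09)]);return np.r_[q.min(0),q.max(0)]
E=[]
for n,d,b in(('s',s,(295,265,345,320)),('t',t,(270,245,306,285))):
    p=mask(d,green,b); e=np.r_[p.min(0)-.5,p.max(0)+.5];E.append((d,e))
    r=least_squares(lambda c:sil(d,c)-e,[.4616,.0325],diff_step=1e-3);print(n,e,r.x,r.fun)
r=least_squares(lambda c:np.r_[sil(*[E[0][0],c])-E[0][1],sil(E[1][0],c)-E[1][1]],[.4616,.0325],diff_step=1e-3);print(r.x,r.fun)
E
```

```text
ring [306. 243.] [318. 254.] [0.4518 0.0963 0.2985] pred [312.8077 249.9357]
s [303.5 274.5 332.5 312.5] [0.4644 0.0297] [ 0.4367 -0.1575 -0.4224  0.1684]
t [280.5 249.5 303.5 278.5] [0.4673 0.0347] [ 0.3872  0.2151 -0.3986 -0.1946]
[0.4649 0.0319] [-0.0238  0.2175 -0.8763  0.575   0.9867  0.704   0.1997  0.3134]
```

```bash

python3 -m handwheel '0 0 0 0.06;0 0 0 0.12;0 0 0 0.12;0 0 0 0.12;0 0 0 0.12'
python3 -m handwheel '0 0 0 0.12;0 0 0 0.12;0 0 0 0.12;0 0 0 0.12;0 0 0 0.12'
python3 -m handwheel '0 0 0 0.12;0 0 0 0.12;0 0 0 0.12;0 0 0 0.12;0 0 0 0.12'
python3 -m handwheel '0 0 0 0.12;0 0 0 0.062;0 0 0 0;0 0 0 0;0 0 0 0'
python3 -c "
from h import *
delta([.3938,.2971,.285],-.14)"
```

```text
clock: 4.88
position: [0.4631, 0.0193, 0.2973]
ee_rot: [-0.001, 0.815, 0.58, -0.002]
contact_force: [0.3, -0.6, -0.4]
width: 0.0092
gripper_force: 41.2
clock: 5.3
position: [0.4631, 0.0193, 0.2973]
ee_rot: [-0.001, 0.95, 0.313, -0.002]
contact_force: [0.7, 0.7, -0.5]
width: 0.0093
gripper_force: 41.2
clock: 5.72
position: [0.4631, 0.0193, 0.2973]
ee_rot: [-0.0, 1.0, 0.018, -0.002]
contact_force: [0.2, -0.6, -0.6]
width: 0.0091
gripper_force: 41.2
clock: 6.13
position: [0.4636, 0.0192, 0.2984]
ee_rot: [-0.0, 0.998, -0.069, -0.001]
contact_force: [-0.4, -0.4, -0.9]
width: 0.0092
gripper_force: 41.2
pos [0.4636 0.0192 0.2984] theta -0.1378 tilt [-0.002  0.    -1.   ] | d tool [-0.1073 -0.2656  0.0136] turn 0.002 | F [-0.36 -0.37 -0.94] w 0.0092 t 6.13
```

```bash

python3 -m handwheel '-0.012 -0.03 0 0;-0.012 -0.03 0 0;-0.012 -0.03 0 0;-0.012 -0.03 0 0;-0.012 -0.03 0 0'
python3 -m handwheel '-0.012 -0.03 0 0;-0.012 -0.03 0 0;-0.012 -0.03 0 0;-0.0113 -0.0256 0 0;0 0 0 0'
python3 -m handwheel '0 0 0.0136 0;0 0 0 0;0 0 0 0'
python3 - <<'E'
from h import *
np.set_printoptions(linewidth=200,precision=4,suppress=True)
delta([.3938,.2971,.285],-.14)
s,t=snap('side','s3.png'),snap('top','t3.png')
a=cv2.imread('pics/s3.png')[270:350,220:320];b=cv2.imread('pics/t3.png')[190:270,200:300]
cv2.imwrite('pics/c5.png',np.hstack([cv2.resize(a,(400,320),interpolation=2),cv2.resize(b,(400,320),interpolation=2)]))
_,p,M=tool(); c=np.cos(-.14),np.sin(-.14)
e=[p[0]+.083*c[0],p[1]+.083*c[1],p[2]-.003]
print('pred eye',e,proj(s,e),proj(t,e))
E
```

```text
clock: 6.55
position: [0.4248, 0.1772, 0.2991]
ee_rot: [0.0, 0.998, -0.069, -0.0]
contact_force: [0.3, -1.3, -0.6]
width: 0.0092
gripper_force: 41.2
clock: 6.97
position: [0.3931, 0.3015, 0.2989]
ee_rot: [-0.002, 0.998, -0.067, -0.001]
contact_force: [0.3, -0.6, -0.2]
width: 0.0091
gripper_force: 41.2
clock: 7.22
position: [0.3942, 0.2965, 0.285]
ee_rot: [0.001, 0.998, -0.069, -0.001]
contact_force: [-0.1, 0.0, -0.6]
width: 0.0089
gripper_force: 41.2
pos [0.3942 0.2965 0.285 ] theta -0.1387 tilt [-0.002 -0.002 -1.   ] | d tool [-0.0005 -0.0005 -0.    ] turn 0.001 | F [-0.09  0.01 -0.58] w 0.0089 t 7.22
pred eye [np.float64(0.4771426046410933), np.float64(0.28505365822739137), np.float64(0.2829576918198962)] [267.6449 292.5763] [224.5386 224.2765]
```

View pics/c5.png

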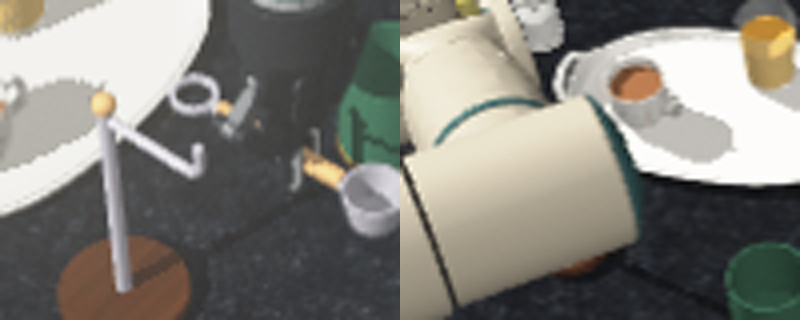

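Ring centre is at side (268,293.4), tip at (269.4,306.4): about 2 mm off in y. I'll correct and lower.

```bash

python3 -m handwheel '0.001 0.0015 0.02 0;0 0 0.015 0;0 0 0.01 0;0 0 0.006 0;0 0 0.006 0'
python3 -m handwheel '0 0 0.005 0;0 0 0.003 0;0 0 0 0'
python3 - <<'E'
from h import *
delta([.3938,.2971,.285],-.14)
s=snap('side','s4.png')
cv2.imwrite('pics/c6.png',cv2.resize(cv2.imread('pics/s4.png')[280:340,230:310],(640,480),interpolation=2))
E
```

```text
clock: 7.73
position: [0.3958, 0.2953, 0.2287]
ee_rot: [-0.0, 0.998, -0.07, 0.0]
contact_force: [-0.1, -0.1, -0.0]
width: 0.0092
gripper_force: 41.2
clock: 7.98
position: [0.3954, 0.2954, 0.2205]
ee_rot: [0.0, 0.998, -0.07, -0.0]
contact_force: [-0.1, 0.2, -0.8]
width: 0.0092
gripper_force: 41.2
pos [0.3954 0.2954 0.2205] theta -0.1392 tilt [-0. -0. -1.] | d tool [-0.0019 -0.0014 -0.0645] turn 0.001 | F [-0.06  0.22 -0.78] w 0.0092 t 7.98
```

View pics/c6.png

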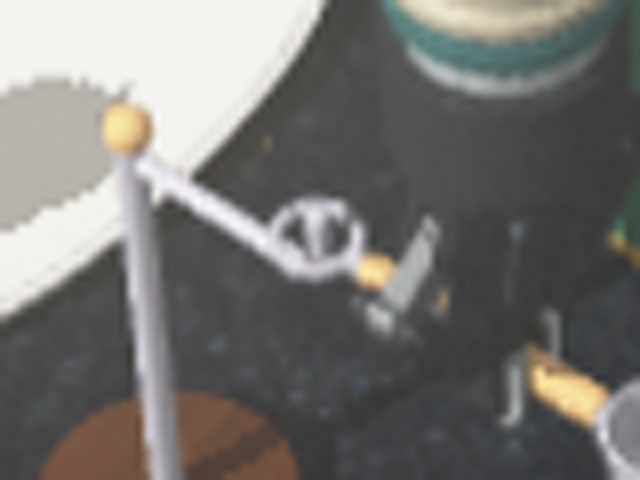

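The tip passes through the ring. Lowering a bit more, then releasing.

```bash

python3 -m handwheel '0 0 0.003 0;0 0 0.003 0;0 0 0 0'
python3 -m handwheel '0 0 0 0;0 0 0 0;0 0 0 0;0 0 0 0;0 0 0 0' 0.045
python3 -m handwheel '-0.01 0 -0.02 0;-0.01 0 -0.03 0;0 0 -0.03 0;0 0 -0.03 0;0 0 0 0'
python3 -m handwheel '0 0.04 0 0;0 0.04 0 0;0 0.04 0 0;0 0.04 0 0;0 0.04 0 0'
python3 - <<'E'
from h import *
delta([.4868,-.2500,.25],.0)
s=snap('side','s5.png');t=snap('top','t5.png')
a=cv2.imread('pics/s5.png')[230:350,220:380];b=cv2.imread('pics/t5.png')[200:290,220:380]
cv2.imwrite('pics/c7.png',np.vstack([cv2.resize(a,(480,360),interpolation=2),cv2.resize(b,(480,240),interpolation=2)]))
E
```

```text
clock: 8.28
position: [0.3952, 0.2954, 0.2144]
ee_rot: [0.0, 0.998, -0.069, -0.0]
contact_force: [-0.1, 0.3, -0.3]
width: 0.009
gripper_force: 41.2
clock: 8.7
position: [0.3956, 0.2955, 0.2149]
ee_rot: [-0.0, 0.998, -0.07, 0.0]
contact_force: [-0.5, 0.2, -0.6]
width: 0.0448
gripper_force: 0.0
clock: 9.12
position: [0.378, 0.2998, 0.331]
ee_rot: [-0.003, 0.998, -0.069, 0.005]
contact_force: [-0.0, -0.2, 0.2]
width: 0.0451
gripper_force: 0.0
clock: 9.53
position: [0.3471, 0.0988, 0.3246]
ee_rot: [0.0, 0.998, -0.069, 0.0]
contact_force: [0.7, -0.3, -0.8]
width: 0.0449
gripper_force: 0.0
pos [0.3471 0.0988 0.3246] theta -0.1377 tilt [ 0.001 -0.    -1.   ] | d tool [0.1863 0.3263 0.0748] turn -0.138 | F [ 0.69 -0.33 -0.84] w 0.0449 t 9.53
```

View pics/c7.png

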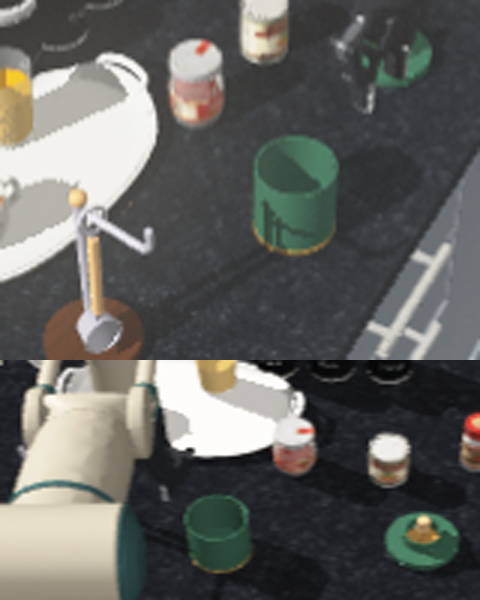

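Scoop hangs on the hook near the rod (side ~(252,312)). Now I'll measure lids and tin accurately with sub-pixel extents.

```bash
cat >> h.py <<'E'
from scipy.optimize import least_squares
def gext(d,b,f=8,th=12):
    x0,y0,x1,y1=b; im=d['img'][y0:y1,x0:x1].astype(np.float32); g=im[...,1]-im[...,0]
    g=cv2.resize(g,None,fx=f,fy=f,interpolation=cv2.INTER_CUBIC); m=(g>th).astype(np.uint8)
    n,l,st,c=cv2.connectedComponentsWithStats(m); k=1+np.argmax(st[1:,4]); q=st[k]
    cv=lambda v,o:(v)/f-.5+o
    return np.array([cv(q[0],x0),cv(q[1],y0),cv(q[0]+q[2],x0),cv(q[1]+q[3],y0)])
A_=np.arange(0,6.2832,.02)
def sil(d,c,r,zs):
    q=np.array([proj(d,[c[0]+r*np.cos(k),c[1]+r*np.sin(k),z]) for k in A_ for z in zs]);return np.r_[q.min(0),q.max(0)]
def fit(items,c0,r,zs,w=(1,1,1,1)):
    w=np.array(w);R=least_squares(lambda c:np.concatenate([w*(sil(d,c,r,zs)-e) for d,e in items]),c0,diff_step=1e-3,x_scale=.1)
    return R.x,R.fun
E
python3 - <<'E'
from h import *
np.set_printoptions(linewidth=200,precision=4,suppress=True)
s,t=load('side'),load('top')
im=cv2.cvtColor(cv2.imread('pics/side0.png'),cv2.COLOR_BGR2RGB); s0=dict(s,img=im)
for th in(10,18):
    e=gext(s,(295,268,345,320),th=th);f=gext(t,(274,238,312,285),th=th)
    print('tin',e,f);w=(1,1,1,.0)
    for it in([(s,e)],[(t,f)],[(s,e),(t,f)]): print(*fit(it,(.464,.032),.044,(.006,.09),w))
    e=gext(s0,(328,230,372,264),th=th);f=gext(t,(340,250,382,285),th=th)
    print('lid',e,f);w=(1,0,1,1.)
    for it in([(s0,e)],[(t,f)],[(s0,e),(t,f)]): print(*fit(it,(.486,-.25),.0515,(.006,.016),w))
wood=lambda h,a,v:(h>8)&(h<25)&(a>80)&(v>120)
p,q=mask(s0,wood,(344,230,356,244)),mask(t,wood,(352,252,370,262))
print('knob',p.mean(0),q.min(0),q.max(0),q.mean(0),tri(s0,p.mean(0),t,q.mean(0)),plane(t,*q.mean(0),.06),plane(s0,*p.mean(0),.057))
E
```

```text
tin [303.25  274.25  332.75  312.875] [280.375 249.625 303.5   278.375]
[0.4645 0.0295] [ 0.6915  0.0391 -0.6693 -0.    ]
[0.4676 0.035 ] [ 0.4486  0.0155 -0.4623 -0.    ]
[0.464  0.0326] [ 0.3413  0.7014 -0.9925  0.      0.9111  0.733   0.0105  0.    ]
lid [334.    236.125 363.75  259.   ] [347.25  255.875 373.125 278.625]
[ 0.4884 -0.2515] [ 0.534   0.     -0.5333  0.0322]
[ 0.4898 -0.2521] [ 0.8022  0.     -0.7981  0.0279]
[ 0.4888 -0.252 ] [ 0.4882  0.     -0.5873 -0.1013  0.7722  0.     -0.8216  0.2151]
tin [303.75  274.625 332.5   312.625] [280.625 250.125 303.    278.125]
[0.4634 0.0307] [ 0.2981  0.0169 -0.2886  0.    ]
[0.4651 0.0352] [ 0.0693  0.0024 -0.0714  0.    ]
[0.4628 0.0334] [ 0.0479  0.6018 -0.5129  0.      0.4466  0.4535  0.3098  0.    ]
lid [334.25  236.5   363.5   258.625] [347.625 256.25  372.625 278.25 ]
[ 0.4892 -0.2533] [ 0.2956  0.     -0.2952  0.0178]
[ 0.4917 -0.2518] [ 0.3705  0.     -0.3686  0.0129]
[ 0.4896 -0.2524] [ 0.1     0.     -0.4839  0.1372  0.4937  0.     -0.2297  0.4438]
knob [349.1509 238.6792] [359. 259.] [363. 261.] [360.7778 260.2222] (array([ 0.4926, -0.2519,  0.058 ]), np.float64(0.0064543540459003615)) [ 0.495  -0.2526  0.06  ] [ 0.4896 -0.2504  0.057 ]
```

```bash

python3 -m handwheel '0.0189 0.0328 0 0;0.0189 0.0328 0 0;0.0189 0.0328 0 0;0.0189 0.0328 0 0;0.0189 0.0328 0 0'
python3 -m handwheel '0.0189 0.0328 0 0;0.0189 0.0328 0 0;0.0189 0.0328 0 0;0.0189 0.0328 0.02 0;0.0189 0.0328 0.02 0'
python3 -m handwheel '0 0 0.03 0;0 0 0.03 0;0 0 0.03 0;0 0 0.02 0;0 0 0 0'
python3 -c "
from h import *
delta([.489,-.2525,.067],-.138)"
```

```text
clock: 10.05
position: [0.4195, -0.0763, 0.3247]
ee_rot: [-0.0, 0.998, -0.069, 0.0]
contact_force: [0.7, 1.1, 0.2]
width: 0.045
gripper_force: 0.0
clock: 10.47
position: [0.4907, -0.2506, 0.2861]
ee_rot: [0.001, 0.998, -0.069, 0.002]
contact_force: [0.9, 1.0, -0.2]
width: 0.0448
gripper_force: 0.0
clock: 10.88
position: [0.4867, -0.2466, 0.1708]
ee_rot: [-0.003, 0.998, -0.069, -0.004]
contact_force: [-0.3, -0.1, 0.3]
width: 0.0449
gripper_force: 0.0
pos [ 0.4867 -0.2466  0.1708] theta -0.139 tilt [-0.008  0.006 -1.   ] | d tool [0.004  0.006  0.1038] turn -0.001 | F [-0.3  -0.05  0.27] w 0.0449 t 10.88
```

```bash

python3 -m handwheel '0 0.002 0.02 0;0 0 0.02 0;0 0 0.01 0;0 0 0 0;0 0 0 0'
python3 -c "
from h import *
delta([.489,-.2525,.067],-.138)"
```

```text
clock: 11.3
position: [0.4892, -0.2509, 0.1265]
ee_rot: [0.0, 0.998, -0.069, 0.0]
contact_force: [-0.1, -1.1, 0.2]
width: 0.0452
gripper_force: 0.0
pos [ 0.4892 -0.2509  0.1265] theta -0.1388 tilt [ 0.001 -0.    -1.   ] | d tool [0.     0.0016 0.0595] turn -0.001 | F [-0.15 -1.1   0.16] w 0.0452 t 11.3
```

```bash

python3 -m handwheel '0 0.0016 0.02 0;0 0 0.015 0;0 0 0.012 0;0 0 0.008 0;0 0 0.0045 0'
python3 -m handwheel '0 0 0 0;0 0 0 0;0 0 0 0;0 0 0 0;0 0 0 0' 0 30
python3 -c "
from h import *
delta([.489,-.2525,.067],-.138)"
```

```text
clock: 11.72
position: [0.4889, -0.2528, 0.0667]
ee_rot: [0.0, 0.998, -0.069, 0.001]
contact_force: [-0.1, -0.3, 0.8]
width: 0.0451
gripper_force: 0.0
clock: 12.13
position: [0.489, -0.2531, 0.0673]
ee_rot: [0.001, 0.998, -0.07, 0.001]
contact_force: [1.2, 0.1, 2.1]
width: 0.0167
gripper_force: 29.7
pos [ 0.489  -0.2531  0.0673] theta -0.1392 tilt [ 0.002 -0.001 -1.   ] | d tool [-0.0001 -0.0006  0.0003] turn -0.001 | F [1.18 0.08 2.13] w 0.0167 t 12.13
```

```bash

python3 -m handwheel '0 0 0 0;0 0 -0.005 0;0 0 -0.01 0;0 0 -0.015 0;0 0 -0.02 0' 0 60
python3 -m handwheel '0 0 -0.03 0;0 0 -0.03 0;0 0 -0.03 0;0 0 -0.03 0;0 0 -0.013 0'
python3 -m handwheel '0 -0.01 0 0;-0.005 -0.02 0 0;-0.006 -0.025 0 0;-0.006 -0.025 0 0;-0.006 -0.025 0 0'
python3 -m handwheel '-0.006 -0.025 0 0;-0.006 -0.025 0 0;-0.006 -0.025 0 0;-0.006 -0.025 0 0;-0.006 -0.025 0 0'
python3 -m handwheel '-0.006 -0.024 0 0;-0.0046 -0.015 0 0;0 -0.0104 0 0;0 0 0 0;0 0 0 0'
python3 -m handwheel '0 0 0 0;0 0 0 0;0 0 0 0'
python3 - <<'E'
from h import *
np.set_printoptions(linewidth=200,precision=4,suppress=True)
delta([.4645,.0325,.17],-.138)
s,t=snap('side','s6.png'),snap('top','t6.png')
_,p,M=tool()
for n,d in(('s',s),('t',t)):
    c=proj(d,p-[0,0,.052]).astype(int);b=(c[0]-26,c[1]-22,c[0]+26,c[1]+22)
    e=gext(d,b,th=14);print(n,b,e,fit([(d,e)],p[:2],.0515,(p[2]-.0633,p[2]-.049),(1,0,1,1)))
    e=gext(d,(295,268,345,320) if n=='s' else (274,238,312,285),th=14);print('  tin',e)
E
```

```text
clock: 12.55
position: [0.487, -0.2516, 0.1158]
ee_rot: [-0.001, 0.998, -0.07, -0.002]
contact_force: [-0.1, 0.7, -3.5]
width: 0.0158
gripper_force: 58.7
clock: 12.97
position: [0.4893, -0.2531, 0.254]
ee_rot: [0.002, 0.998, -0.07, 0.003]
contact_force: [1.7, -1.3, -1.9]
width: 0.0158
gripper_force: 58.8
clock: 13.38
position: [0.4785, -0.1431, 0.2477]
ee_rot: [-0.001, 0.998, -0.07, -0.002]
contact_force: [1.0, -0.5, -3.0]
width: 0.0158
gripper_force: 58.8
clock: 13.8
position: [0.4658, -0.0152, 0.2478]
ee_rot: [-0.001, 0.998, -0.07, -0.002]
contact_force: [0.4, 0.7, -2.3]
width: 0.016
gripper_force: 58.8
clock: 14.22
position: [0.4637, 0.0332, 0.2487]
ee_rot: [0.0, 0.998, -0.069, -0.001]
contact_force: [0.3, -0.7, -2.5]
width: 0.0157
gripper_force: 58.8
clock: 14.47
position: [0.4642, 0.0321, 0.2492]
ee_rot: [0.0, 0.998, -0.07, -0.0]
contact_force: [0.2, -0.6, -2.4]
width: 0.0156
gripper_force: 58.8
pos [0.4642 0.0321 0.2492] theta -0.1406 tilt [-0. -0. -1.] | d tool [ 0.0003 -0.0005  0.0792] turn -0.003 | F [ 0.16 -0.58 -2.41] w 0.0156 t 14.47
s (np.int64(292), np.int64(237), np.int64(344), np.int64(281)) [301.  248.  336.5 280.5] (array([0.4519, 0.0526]), array([ 0.2788,  0.    , -0.2795,  0.0195]))
  tin [303.375 267.5   334.25  312.75 ]
t (np.int64(264), np.int64(221), np.int64(316), np.int64(265)) [276.5   233.5   303.625 264.5  ] (array([0.4208, 0.0282]), array([ 0.3192,  0.    , -0.3205,  0.0125]))
  tin [276.5   237.5   303.625 278.25 ]
```

```bash
python3 - <<'E'
from h import *
np.set_printoptions(linewidth=200,precision=4,suppress=True)
s,t=load('side'),load('top');_,p,_=tool()
ld=lambda f:cv2.cvtColor(cv2.imread('pics/'+f),cv2.COLOR_BGR2RGB)
s5,t5=dict(s,img=ld('s5.png')),dict(t,img=ld('t5.png'))
s2,t2=dict(s,img=ld('s2.png')),dict(t,img=ld('t2.png'))
z=(p[2]-.0633,p[2]-.049)
for th in(10,14,20):
    es,et=gext(s,(290,240,345,268),th=th),gext(t,(264,225,316,252),th=th)
    print(th,es,et,'lid-uonly',*fit([(s,es),(t,et)],p[:2],.0515,z,(1,0,1,0)))
    for a,b in((s5,t5),(s2,t2)):
        es,et=gext(a,(295,268,345,320),th=th),gext(b,(274,238,312,285),th=th)
        print('   tin',*fit([(s,es),(t,et)],(.464,.032),.044,(.006,.09),(1,0,1,0)))
E
```

```text
10 [300.875 247.75  336.625 267.5  ] [276.375 233.375 303.75  251.5  ] lid-uonly [0.4625 0.0329] [ 0.6089  0.     -0.5815  0.      0.5899 -0.     -0.6446  0.    ]
   tin [0.4618 0.0345] [ 0.665  0.    -0.623  0.     0.408  0.    -0.464  0.   ]
   tin [0.4619 0.0348] [ 0.7294  0.     -0.6829  0.      0.4666  0.     -0.5289  0.    ]
14 [301.  248.  336.5 267.5] [276.5   233.5   303.625 251.5  ] lid-uonly [0.4625 0.0329] [ 0.4814 -0.     -0.4596  0.      0.4706 -0.     -0.514   0.    ]
   tin [0.4615 0.0347] [ 0.4677  0.     -0.4395  0.      0.2283  0.     -0.2652  0.    ]
   tin [0.4614 0.0352] [ 0.5296  0.     -0.4983  0.      0.2246  0.     -0.2648  0.    ]
20 [301.25  248.5   336.375 267.5  ] [276.75  233.75  303.375 251.5  ] lid-uonly [0.4624 0.0328] [ 0.2886 -0.     -0.2769  0.      0.2291 -0.     -0.2541  0.    ]
   tin [0.4612 0.0354] [ 0.203   0.     -0.1946  0.     -0.0737  0.      0.0651  0.    ]
   tin [0.4612 0.0354] [ 0.203   0.     -0.1946  0.     -0.0737  0.      0.0651  0.    ]
```

```bash

python3 -m handwheel '-0.0013 -0.0018 0.02 0;0 0 0.02 0;0 0 0.02 0;0 0 0.012 0;0 0 0.007 0'
python3 -m handwheel '0 0 0.004 0;0 0 0 0;0 0 0 0'
python3 -c "
from h import *
delta([.4632,.0341,.1453],-.138)"
```

```text
clock: 14.98
position: [0.4621, 0.0346, 0.1688]
ee_rot: [0.0, 0.998, -0.07, -0.001]
contact_force: [-0.1, 0.3, -2.0]
width: 0.0158
gripper_force: 59.1
clock: 15.23
position: [0.4637, 0.0348, 0.1669]
ee_rot: [0.0, 0.998, -0.07, 0.001]
contact_force: [1.4, -0.4, -2.3]
width: 0.0159
gripper_force: 59.1
pos [0.4637 0.0348 0.1669] theta -0.1395 tilt [ 0.001 -0.    -1.   ] | d tool [-0.0004  0.0007  0.0216] turn -0.001 | F [ 1.43 -0.4  -2.33] w 0.0159 t 15.23
```

```bash

python3 -m handwheel '0 0 0.004 0;0 0 0.003 0;0 0 0.002 0;0 0 0 0'
python3 -m handwheel '0 0 0.002 0;0 0 0.002 0;0 0 0 0'
```

```text
clock: 15.57
position: [0.4628, 0.035, 0.1571]
ee_rot: [0.0, 0.998, -0.07, -0.0]
contact_force: [0.1, -0.8, -2.7]
width: 0.0159
gripper_force: 59.1
clock: 15.82
position: [0.4632, 0.0347, 0.1533]
ee_rot: [0.0, 0.998, -0.069, 0.0]
contact_force: [0.1, -0.8, -1.9]
width: 0.0157
gripper_force: 59.2
```

```bash

python3 -m handwheel '0 0 0.0015 0;0 0 0.0015 0;0 0 0 0;0 0 0 0'
```

```text
clock: 16.15
position: [0.463, 0.0345, 0.1501]
ee_rot: [0.0, 0.998, -0.069, -0.0]
contact_force: [-0.2, -2.0, -2.5]
width: 0.0157
gripper_force: 59.1
```

```bash

python3 -m handwheel '0 0 0.0015 0;0 0 0.0015 0;0 0 0 0;0 0 0 0'
python3 -m handwheel '0 0 0.001 0;0 0 0 0;0 0 0 0'
python3 -m handwheel '0 0 0.001 0;0 0 0 0;0 0 0 0'
```

```text
clock: 16.48
position: [0.463, 0.0346, 0.1472]
ee_rot: [0.0, 0.998, -0.069, -0.0]
contact_force: [-1.3, -3.8, -1.6]
width: 0.0158
gripper_force: 59.2
clock: 16.73
position: [0.463, 0.0346, 0.1464]
ee_rot: [0.0, 0.998, -0.069, -0.0]
contact_force: [0.4, -4.5, -0.2]
width: 0.0156
gripper_force: 59.3
clock: 16.98
position: [0.463, 0.0345, 0.1456]
ee_rot: [0.0, 0.998, -0.069, 0.0]
contact_force: [-0.7, -5.2, 0.2]
width: 0.0158
gripper_force: 59.5
```

```bash

python3 -m handwheel '0 0.001 0 0;0 0.0005 0 0;0 0 0 0;0 0 0 0'
python3 -m handwheel '0 0 0.001 0;0 0 0 0;0 0 0 0'
```

```text
clock: 17.32
position: [0.4629, 0.0341, 0.1454]
ee_rot: [-0.001, 0.998, -0.07, 0.0]
contact_force: [-0.5, -0.9, -1.3]
width: 0.016
gripper_force: 59.3
clock: 17.57
position: [0.4628, 0.034, 0.1453]
ee_rot: [-0.001, 0.998, -0.07, 0.0]
contact_force: [-3.3, -0.2, 6.5]
width: 0.0159
gripper_force: 60.1
```

```bash

python3 -m handwheel '0 0 -0.0008 0;0 0 0 0;0 0 0 0;0 0 0 0;0 0 0 0' 0.03
python3 -m handwheel '0 0 -0.01 0;0 0 -0.02 0;0 0 -0.025 0;0 0 0 0;0 0 0 0' 
python3 -m handwheel '0 0 0 0;0 0 0 0;0 0 0 0;0 0 0 0;0 0 0 0' 0.085
python3 - <<'E'
from h import *
np.set_printoptions(linewidth=200,precision=4,suppress=True)
delta([.4628,.034,.12],-.138)
s,t=snap('side','s7.png'),snap('top','t7.png')
for d,n in((s,'s'),(t,'t')):
    print(n,'seat pred',sil(d,(.4628,.034),.0515,(.083,.095)),'knob top pred',proj(d,[.4628,.034,.148]))
a=cv2.imread('pics/s7.png')[220:340,240:400];b=cv2.imread('pics/t7.png')[200:290,220:380]
cv2.imwrite('pics/c8.png',np.vstack([cv2.resize(a,(480,360),interpolation=2),cv2.resize(b,(480,240),interpolation=2)]))
print(gext(s,(290,258,345,285),th=14),gext(t,(264,235,316,268),th=14))
E
```

```text
clock: 17.98
position: [0.4629, 0.0336, 0.145]
ee_rot: [-0.0, 0.998, -0.07, -0.0]
contact_force: [-0.3, 0.9, -0.8]
width: 0.03
gripper_force: 0.0
clock: 18.4
position: [0.4638, 0.0334, 0.2012]
ee_rot: [-0.0, 0.998, -0.07, 0.002]
contact_force: [0.6, 0.5, -0.6]
width: 0.03
gripper_force: 0.0
clock: 18.82
position: [0.4625, 0.0335, 0.1995]
ee_rot: [0.0, 0.998, -0.07, -0.001]
contact_force: [-0.4, -1.0, 0.1]
width: 0.0851
gripper_force: 0.0
pos [0.4625 0.0335 0.1995] theta -0.1392 tilt [-0.001  0.    -1.   ] | d tool [ 0.0003 -0.0006  0.0795] turn -0.001 | F [-0.41 -0.96  0.08] w 0.0851 t 18.82
s seat pred [301.3173 272.5738 334.3761 299.0847] knob top pred [318.1792 272.0987]
t seat pred [279.0087 248.4321 304.0669 270.4131] knob top pred [290.588  250.8269]
[301.625 272.25  314.75  284.5  ] [278.375 247.5   304.5   267.5  ]
```

View pics/c8.png

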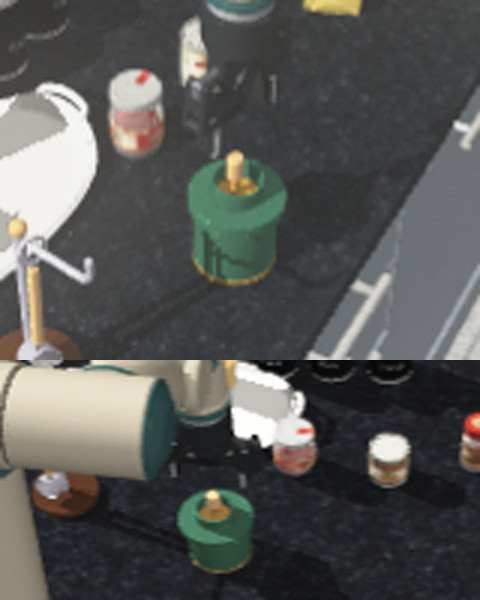

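Picture 10: the lids sit level on the tin (knob at side ~(318,272), as predicted), and the scoop still hangs. Now the collar.

```bash

python3 -m handwheel '0.0003 0 0.025 0;0 0 0.02 0;0 0 0.015 0;0 0 0.01 0;0 0 0 0'
python3 -m handwheel '0 0 0.005 0;0 0 0.004 0;0 0 0 0;0 0 0 0'
python3 -m handwheel '0 0 0 0;0 0 0 0;0 0 0 0;0 0 0 0;0 0 0 0' 0.05 30
python3 -m handwheel '0 0 0 0;0 0 0 0'
```

```text
clock: 19.33
position: [0.4615, 0.0335, 0.1281]
ee_rot: [0.0, 0.998, -0.07, -0.002]
contact_force: [-0.6, 0.1, -0.2]
width: 0.0846
gripper_force: 0.0
clock: 19.67
position: [0.4634, 0.0334, 0.1215]
ee_rot: [0.0, 0.998, -0.07, 0.0]
contact_force: [0.2, -0.7, 0.6]
width: 0.0852
gripper_force: 0.0
clock: 20.08
position: [0.4635, 0.0333, 0.1219]
ee_rot: [0.0, 0.998, -0.069, 0.001]
contact_force: [-0.9, -0.3, 5.8]
width: 0.054
gripper_force: 31.8
clock: 20.25
position: [0.4635, 0.0334, 0.1219]
ee_rot: [0.0, 0.998, -0.069, 0.001]
contact_force: [-0.2, -0.0, 6.0]
width: 0.0538
gripper_force: 31.8
```

```bash

python3 -m handwheel '0 0 -0.002 0;0 0 -0.003 0;0 0 -0.003 0;0 0 -0.004 0;0 0 0 0' - 40
python3 -m handwheel '0 0 -0.006 0;0 0 -0.012 0;0 0 -0.015 0;0 0 -0.015 0;0 0 -0.015 0'
python3 -m handwheel '0 0 -0.015 0;0 0 -0.01 0;0 0 -0.01 0;0 0 -0.005 0;0 0 0 0'
python3 -m handwheel '0 0 0 0;0 0 0 0;0 0 0 0;0 0 0 0'
python3 - <<'E'
from h import *
np.set_printoptions(linewidth=200,precision=4,suppress=True)
delta([.4628,.034,.2369],-.138)
s,t=snap('side','s8.png'),snap('top','t8.png');_,p,_=tool()
lift=p[2]-.1219; z0=.082+lift; print('lid bottom',z0)
for d,n,b,k in((s,'s',(285,225,350,300),(305,262,332,292)),(t,'t',(262,205,318,262),(280,238,302,266))):
    print(n,'pred lid',sil(d,(.463,.0335),.0515,(z0,z0+.014)),'meas',gext(d,b,th=14),'knob pred',proj(d,[.4628,.034,.133]))
    m=mask(d,lambda h,a,v:(h>8)&(h<25)&(a>80)&(v>90),k)
    print('wood/brass',None if m is None else (len(m),m.min(0),m.max(0)),'flange pred',sil(d,(.463,.0335),.046,(.09,.093)))
E
```

```text
clock: 20.67
position: [0.4635, 0.0334, 0.1338]
ee_rot: [0.0, 0.998, -0.07, 0.001]
contact_force: [-0.4, 0.2, -1.0]
width: 0.0536
gripper_force: 43.6
clock: 21.08
position: [0.4628, 0.0334, 0.1969]
ee_rot: [0.0, 0.998, -0.07, -0.0]
contact_force: [0.2, -0.3, -1.6]
width: 0.0535
gripper_force: 43.6
clock: 21.5
position: [0.4637, 0.0334, 0.2372]
ee_rot: [0.0, 0.998, -0.07, 0.001]
contact_force: [-0.7, 1.1, -0.8]
width: 0.0535
gripper_force: 43.7
clock: 21.83
position: [0.4628, 0.0334, 0.2355]
ee_rot: [0.0, 0.998, -0.07, -0.001]
contact_force: [-0.6, -0.1, -0.7]
width: 0.0536
gripper_force: 43.7
pos [0.4628 0.0334 0.2355] theta -0.1393 tilt [-0.001  0.    -1.   ] | d tool [-0.0001 -0.0006 -0.0014] turn -0.001 | F [-0.62 -0.1  -0.72] w 0.0536 t 21.83
lid bottom 0.19581228900166311
s pred lid [301.2414 245.5911 335.9491 272.7185] meas [301.875 245.375 337.125 272.875] knob pred [318.085  275.5828]
wood/brass (443, array([305., 273.]), array([331., 291.])) flange pred [303.108  274.1185 332.6034 296.0712]
t pred lid [276.6171 231.3199 302.8501 254.1484] meas [275.625 231.125 302.875 253.375] knob pred [290.8408 253.0129]
wood/brass (260, array([280., 251.]), array([301., 265.])) flange pred [280.5066 249.7377 302.7829 268.2971]
```

The outer lid is held level with its lower edge at about 0.196 m, above the knob top at 0.148 m. The brass flange is still seated where predicted, and the wrist carries only about 1 N.

```bash
python3 -c "
from rig import ticket
print(ticket.sign_off())"
```

```text
the job is handed in; nothing more can be done
None
```

The job is handed in at about 22 s on the clock: the scoop hangs on the hook, the brass inner lid sits in the tin, and the gripper holds the green outer lid level about 48 mm above the top of the knob; the sign-off gave no verdict.

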